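# Offer the gel cassette over the light box edge

## Robot

A 6-joint arm with a two-finger parallel gripper is mounted at the origin on the work surface. World frame = base frame: x ahead of the robot, y to its left, z up, the work surface at z = 0. Lengths are in m, angles in rad, forces in N, time in s.
With the tool pointing down it reaches from about 0.35 to 0.85 m from the base axis. Payload 8.1 kg.
Tool frame: the origin (TCP) lies where the fingers leave the gripper's body, on its centre line; the fingertips stand 84 mm ahead of it and the grasp point (between the pads) lies 65 mm ahead of it; x points along the fingers, y is the direction in which the jaws open and shut, and the axes are right-handed (so a half turn about x gives the same grasp; the last joint's range is limited). The gripper opens to 93 mm and grips with 3 to 60 N. Pads are 15 mm wide; open, the fingers measure 128 mm over their backs; the gripper's body (75 mm by 188 mm) begins 65 mm behind the grasp point.
Start: joints at [-1.421, 0.13, 1.488, -0, 1.523, -0.085], TCP at [0.14, -0.584, 0.303] pointing down, gripper open.
Joint ranges: [-2.96, 2.96], [-0.89, 2.26], [0.02, 2.5], [-1.34, 4.48], [0, 2.73], [-2.66, 2.66]. Speed limits (rad/s): [2.39, 2.39, 2.79, 3.14, 3.14, 3.14].

## Interface

Orientations are given as a unit quaternion [x, y, z, w].
In Python, from workcell import ctrl gives the robot as it stands.
- The arm moves only by the tool arm_command, never from a script. Its argument "moves" is a list of rows, each a list of 7 numbers: the turn, a rotation vector about the tool's x, y, z in rad, then the shift along the tool's x, y, z in m, then the finger opening in m, from 0 to 0.093. In form: [[wx, wy, wz, dx, dy, dz, gripper], ...]. A call has 1 to 10 rows; each row shifts and turns the commanded pose from where the row before left it, along the tool's axes as they then stand; what a row does not reach is not made up. A row lasts 1/10 s, in which the tool goes at most 50 mm and 8.59 degrees, less where a joint would pass 70% of its speed; a pose out of reach is approached as far as the arm can. A call is refused whole if a number of a shift passes 0.05 or a number of a turn 0.15, either way. A call with a gripper value outside its range is refused whole. The fingers move at their own pace and stop on an object; the grip force is fixed at half the most. Time passes only in rows, so rows that do not move let the fingers close. It gives the time, the measured TCP pose, the force and the opening at its end, in the units of the state.
- ctrl.get_state(): the state, without advancing time (a new reading comes with each control period).
- ctrl.get_image(name): name is "scene" or "side" or "wrist"; returns a dict with "image" (400x640x3 uint8, blue, green, red), "fx", "fy", "cx", "cy" (pixels), "cam_to_world" (4x4, takes a point from camera to world coordinates); the wrist camera has in their place "hand_eye" (4x4, takes a point from camera to tool coordinates, whose origin is the TCP and whose axes are the tool frame's). Camera axes: x right, y down, z forward; pixel columns grow to the right and rows downward; lengths in m; the calibration is good to about 2 mm. A picture is of the moment at which its call begins: read the wrist's pose just before it. There is no depth.
- ctrl.sign_off(): hands the job in, once; it reports no verdict.
The state is a dict: "clock": time; "joint_pos": joint angles; "qvel": joint speeds; "joint_torque": joint torques, N m; "tool_pos": TCP position; "eef_rot": TCP orientation; "contact_force": force on the tool from outside, world axes, zero at the start; "moment": the same for the moment, N m; "grip_width": finger opening in m.
Only numpy, scipy, OpenCV 4.12 (cv2) and the standard library are available. Lean on these libraries where they do the work, as an engineer would, in place of code of your own. Each camera call takes 0.05 s, during which the arm holds its last target.

## Task

Two flat glass gel cassettes lie on the light box. Push the larger one along the top, without lifting it, until its leading long edge overhangs the light box's far edge (the edge away from the robot) by 30 mm, parallel to that edge, so that it can later be picked up by its rim. Push the glass gently, and leave the smaller cassette, the amber vial and the things on the bench where they are.

Things in the scene. Friction and masses are not known exactly. Their poses are not given: they have to be found in the camera images.
- lightbox: Light box fixed to the bench, a flat grey box with a white top panel, 300 (its x) x 400 (its y) x 50 mm high, a flat level top with no rim. Origin at the centre of its underside; its x axis points to its far edge (roughly away from the robot, turned up to 15 degrees), z up. It is placed differently each time.
- far_edge (a point): Middle of the light box's far top edge, 150 mm along the box's x from its origin and 50 mm above the bench; axes as the light box.
- large_cassette: Larger loose cassette: stiff slab of two pale grey-green glass plates, grey strips on three edges, 100 (its x) x 130 (its y) x 7 mm, 0.15 to 0.3 kg, flat on the left or right half of the light box. Origin at the centre of its underside; x points to the leading long edge, z up. Starts turned up to 14 degrees against the box, origin 90 to 140 mm short of the far edge. Slides with ordinary friction.
- lead_left (a point): Left (its +y) corner of the large cassette's leading long edge, on the underside: 50 mm along x and 65 mm along y from the cassette's origin.
- lead_right (a point): Right (its -y) corner of the same leading edge, on the underside: 50 mm along x and -65 mm along y from the cassette's origin.
- small_cassette: The smaller loose glass cassette, same make, 80 (its x) x 84 (its y) x 7 mm, on the other half of the light box; to be left alone. Origin at the centre of its underside.
- vial: Amber glass vial with a cap standing on the light box near the middle of its near edge, 24 mm diameter, 42 mm high, loose; to be left alone. Origin at the centre of its underside.
- jar: White jar, 70 mm diameter, 100 mm high, loose on the bench to the left of the light box; to be left alone. Origin at the centre of its underside.
- beaker: Glass beaker, 68 mm diameter, 85 mm high, loose on the bench to the right of the light box; to be left alone. Origin at the centre of its underside.
- reagent: White reagent bottle, 80 mm diameter, 160 mm high, loose on the bench to the right of the light box; to be left alone. Origin at the centre of its underside.

How it is judged:
By the outcome, as a careful person would: the job done as asked, in the order asked, and still so for the second after the job is handed in, with the robot touching nothing.
It also fails if it takes over 35 s, if anything falls off the work surface, if the arm or the gripper's body presses on something with over 40 N, if the wrist force passes 120 N, or if a joint passes its speed limit or range.

## Working session

There is one attempt and no reset: what is moved stays moved. The work goes in short steps, Python scripts to look and compute and a tool call to move; the robot and the scene stay as the last step left them, time stands still between calls to the robot, and variables do not carry over. Pictures are saved under pics/ and viewed, and the job is handed in when it is done.

Besides the shell and the picture viewer there is one more tool, called by a JSON object that holds its "fn" and its "kwargs", one argument or row to a line. arm_command: Moves the arm, as the interface text tells. Its arguments: {"type":"object","properties":{"moves":{"type":"array","items":{"type":"array","items":{"type":"number"}}}},"required":["moves"]}

```bash
ls; mkdir -p pics; python3 - <<'E'
from workcell import ctrl
import cv2
s=ctrl.get_state();print({k:s[k] for k in('clock','tool_pos','eef_rot','contact_force','grip_width')})
for n in('scene','side'):
    d=ctrl.get_image(n);cv2.imwrite(f'pics/{n}0.png',d['image']);print(n,d['fx'],d['fy'],d['cx'],d['cy'],d['cam_to_world'])
d=ctrl.get_image('wrist');cv2.imwrite('pics/wrist0.png',d['image']);print(d['fx'],d['hand_eye'])
E
```

```text
pics
{'clock': 0.0, 'tool_pos': array([ 0.13955254, -0.58311404,  0.30171397]), 'eef_rot': array([-0.70221008, -0.0834811 ,  0.70226394, -0.08220261]), 'contact_force': array([0.9603284 , 0.42057724, 0.84020045]), 'grip_width': 0.0930279323251603}
scene 496.7878633798401 496.7878633798401 320.3735151662338 195.56719579867192 [[ 0.54815817  0.50288771 -0.66830126  1.33864926]
 [ 0.83627194 -0.31702656  0.44737389 -0.54201651]
 [ 0.01310958 -0.80411325 -0.59433158  0.76046184]
 [ 0.          0.          0.          1.        ]]
side 366.01839897935747 366.01839897935747 320.1873763479382 199.74965316937872 [[ 0.95059538 -0.21728204  0.22171365  0.35264902]
 [-0.3103683  -0.65067369  0.69303338 -0.658221  ]
 [-0.00632047 -0.72760722 -0.68596486  0.70209511]
 [ 0.          0.          0.          1.        ]]
354.57786900416477 [[-1.96925538e-04 -2.55600843e-01  9.66782380e-01 -8.12785608e-02]
 [ 9.99999350e-01  1.03552916e-03  4.77467884e-04 -1.84010093e-03]
 [-1.12317254e-03  9.66781846e-01  2.55600473e-01 -7.13971907e-02]
 [ 0.00000000e+00  0.00000000e+00  0.00000000e+00  1.00000000e+00]]
```

View pics/scene0.png

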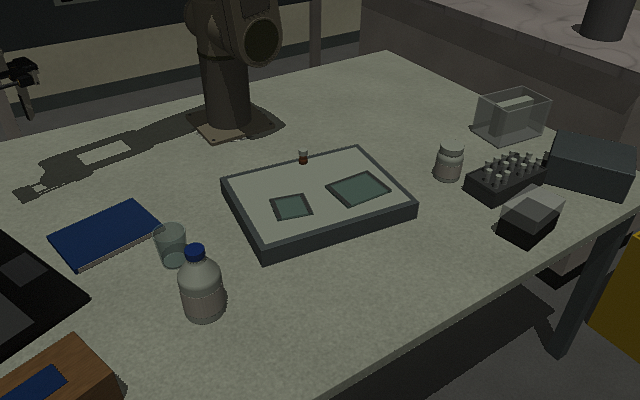

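View pics/side0.png

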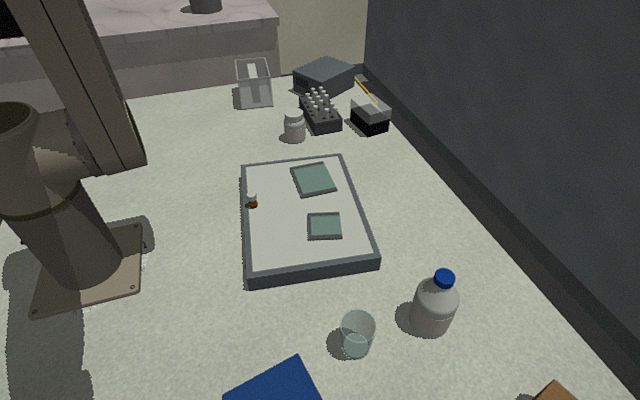

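View pics/wrist0.png

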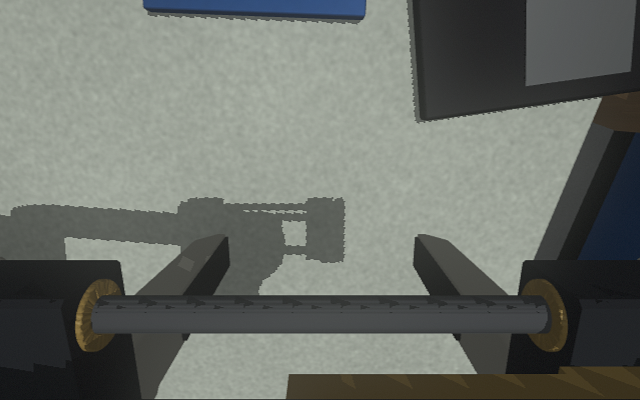

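The larger cassette is on the box's left half, at about (359,188) in the scene view and (314,179) in the side view. The vial is at (303,157) in the scene view. I'll enlarge both views to pick out the corners.

```bash
python3 - <<'E'
import cv2
a=cv2.imread('pics/scene0.png')[135:275,205:430];cv2.imwrite('pics/s_z.png',cv2.resize(a,None,fx=3.5,fy=3.5,interpolation=cv2.INTER_CUBIC))
a=cv2.imread('pics/side0.png')[145:290,230:390];cv2.imwrite('pics/d_z.png',cv2.resize(a,None,fx=4,fy=4,interpolation=cv2.INTER_CUBIC))
E
```

```text
(no output)
```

View pics/s_z.png

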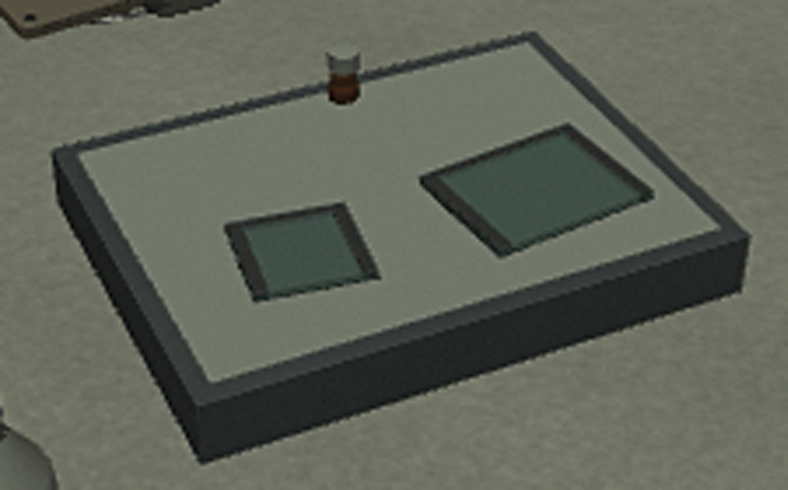

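View pics/d_z.png

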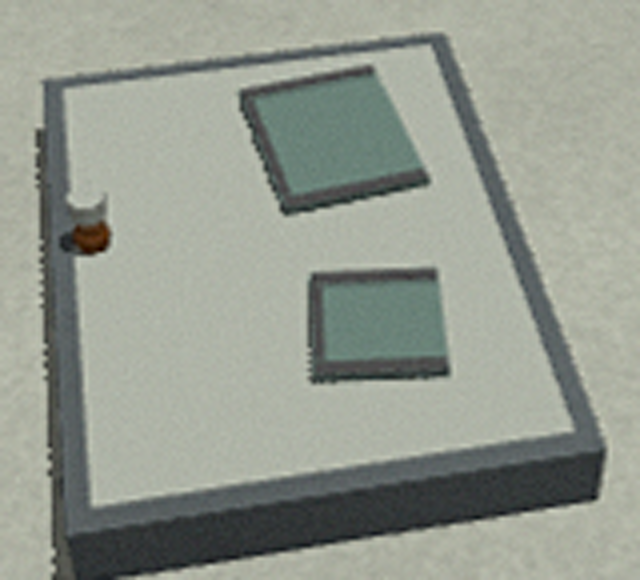

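Both enlargements show clear corners for the box top and the cassette, so I'll cast rays through the corners I picked.

```bash
cat > h.py <<'E'
import numpy as np
from workcell import ctrl
from scipy.spatial.transform import Rotation as R
def cast(d,uv,z,T=None):
    T=d['cam_to_world'] if T is None else T
    uv=np.atleast_2d(uv).astype(float)
    r=np.c_[(uv[:,0]-d['cx'])/d['fx'],(uv[:,1]-d['cy'])/d['fy'],np.ones(len(uv))]@T[:3,:3].T
    return T[:3,3]+r*((z-T[2,3])/r[:,2])[:,None]
def wristT(d,s):
    M=np.eye(4);M[:3,:3]=R.from_quat(s['eef_rot']).as_matrix();M[:3,3]=s['tool_pos'];return M@d['hand_eye']
E
python3 - <<'E'
from h import *
np.set_printoptions(precision=4,suppress=True)
z={'scene':(3.5,205,135,[(53,151),(537,33),(749,236),(203,405)],[(570,124),(654,193),(503,247),(421,178)],[(227,226),(345,203),(380,275),(258,296)],(344,100)),
'side':(4,230,145,[(68,525),(44,80),(446,35),(605,450)],[(240,92),(374,67),(430,182),(287,206)],[(312,375),(313,271),(437,268),(449,370)],(90,250))}
for n,(f,ox,oy,b,c,sm,v) in z.items():
    d=ctrl.get_image(n)
    g=lambda p,h:cast(d,(np.atleast_2d(p)+.5)/f-.5+[ox,oy],h)[:,:2]
    B=g(b,.05);C=g(c,.057);S=g(sm,.057)
    print(n,'box',B.tolist(),'ctr',B.mean(0))
    e=B[2]-B[1];print('yaw far',np.degrees(np.arctan2(e[1],e[0])),np.linalg.norm(e))
    e=B[2]-B[3];print('yaw from far edge',np.degrees(np.arctan2(-e[0],e[1])),np.linalg.norm(e))
    print('cass',C,C.mean(0));e=C[0]-C[3];print('yaw',np.degrees(np.arctan2(-e[0],e[1])),np.linalg.norm(e)); e=C[1]-C[2];print('yaw',np.degrees(np.arctan2(-e[0],e[1])),np.linalg.norm(e))
    print('small',S,S.mean(0),'vial',g(v,.05))
E
```

```text
scene box [[0.3417470614244077, -0.18016656524651203], [0.3929633076602589, 0.21540787547101314], [0.685966552417484, 0.1759707785368898], [0.6364909180054426, -0.21485115652590886]] ctr [ 0.5143 -0.0009]
yaw far -7.665719555779371 0.29564537211472436
yaw from far edge -7.214911838455673 0.3939411419574051
cass [[0.5201 0.1502]
 [0.62   0.1466]
 [0.6139 0.0219]
 [0.5189 0.0197]] [0.5682 0.0846]
yaw -0.5286694843167052 0.13047757261784737
yaw -2.8146579908690468 0.12489608657887194
small [[ 0.4958 -0.1217]
 [ 0.5158 -0.0409]
 [ 0.5954 -0.0633]
 [ 0.5719 -0.1407]] [ 0.5447 -0.0916] vial [[0.3952 0.0325]]
side box [[0.34131737681670066, -0.174559246454434], [0.3907623022558678, 0.21468789803754385], [0.6858874876063241, 0.17341247353815248], [0.6337069210922839, -0.21898923477906224]] ctr [ 0.5129 -0.0014]
yaw far -7.961593759753925 0.29799754310354
yaw from far edge -7.574606263690315 0.39585592355299504
cass [[0.5202 0.1472]
 [0.6194 0.1445]
 [0.6151 0.0146]
 [0.5191 0.0221]] [0.5684 0.0821]
yaw -0.508096741032789 0.12515413358919655
yaw -1.89193905628196 0.13003527005847645
small [[ 0.4932 -0.121 ]
 [ 0.518  -0.0402]
 [ 0.5918 -0.062 ]
 [ 0.5696 -0.1424]] [ 0.5432 -0.0914] vial [[0.3905 0.0295]]
```

```bash
python3 - <<'E'
from h import *
np.set_printoptions(precision=4,suppress=True)
s=ctrl.get_state();M=R.from_quat(s['eef_rot']).as_matrix();print(M, s['clock'])
print('yaw z',np.degrees(np.arctan2(M[1,2],M[0,2])))
E
```

```text
[[-0.0001  0.2326 -0.9726]
 [ 0.0009 -0.9726 -0.2326]
 [-1.     -0.0009 -0.0001]] 0.25
yaw z -166.54723925235209
```

{"fn": "arm_command", "kwargs": {
  "moves": [
    [0, 0, 0, -0.001, -0.015, -0.016, 0.093],
    [0, 0, 0, -0.001, -0.031, -0.032, 0.093],
    [0, 0, 0, -0.001, -0.031, -0.032, 0.093],
    [0, 0, 0, -0.001, -0.031, -0.032, 0.093],
    [0, 0, 0, -0.001, -0.031, -0.032, 0.093],
    [0, 0, 0, -0.001, -0.031, -0.032, 0.093],
    [0, 0, 0, -0.001, -0.031, -0.032, 0.093],
    [0, 0, 0, -0.001, -0.031, -0.032, 0.093],
    [0, 0, 0, -0.001, -0.031, -0.032, 0.093],
    [0, 0, 0, -0.001, -0.031, -0.032, 0.093]
  ]
}}

```text
clock: 1.25
tool_pos: [0.3674, -0.2252, 0.3129]
eef_rot: [0.702, 0.083, -0.702, 0.083]
contact_force: [1.2, -0.7, -0.1]
grip_width: 0.0931
```

{"fn": "arm_command", "kwargs": {
  "moves": [
    [0, 0, 0, -0.001, -0.031, -0.032, 0.093],
    [0, 0, 0, -0.001, -0.031, -0.032, 0.093],
    [0, 0, 0, -0.001, -0.031, -0.032, 0.093],
    [0, 0, 0, -0.001, -0.031, -0.032, 0.093],
    [0, 0, 0, -0.001, -0.031, -0.032, 0.093],
    [0, 0, 0, -0.001, -0.031, -0.032, 0.093],
    [0, 0, 0, -0.001, -0.031, -0.032, 0.093],
    [0.06, 0, 0, -0.001, -0.016, -0.016, 0.093],
    [0.1, 0, 0, 0, 0, 0, 0.093],
    [0.1, 0, 0, 0, 0, 0, 0.093]
  ]
}}

```text
clock: 2.25
tool_pos: [0.5463, 0.0566, 0.3203]
eef_rot: [-0.707, 0.01, 0.707, 0.01]
contact_force: [0.2, -1.2, 0.0]
grip_width: 0.0929
```

{"fn": "arm_command", "kwargs": {
  "moves": [
    [0, 0, 0, 0, 0, 0, 0.093],
    [0, 0, 0, 0, 0, 0, 0.093]
  ]
}}

```text
clock: 2.45
tool_pos: [0.546, 0.0555, 0.3206]
eef_rot: [-0.707, 0.008, 0.707, 0.008]
contact_force: [0.2, -0.5, -0.1]
grip_width: 0.093
```

```bash
python3 - <<'E'
from h import *
import cv2
np.set_printoptions(precision=4,suppress=True)
s=ctrl.get_state();d=ctrl.get_image('wrist');M=R.from_quat(s['eef_rot']).as_matrix()
print(s['clock'],s['tool_pos'],np.degrees(np.arctan2(-M[1,2],-M[0,2])),s['contact_force'],s['joint_pos'])
cv2.imwrite('pics/w1.png',d['image'])
np.save('w1T.npy',wristT(d,s))
E
```

```text
2.45 [0.546  0.0555 0.3206] -1.2802515587957748 [ 0.2377 -0.46   -0.0724] [ 0.0079 -0.015   1.6067  0.      1.5501  1.601 ]
```

View pics/w1.png

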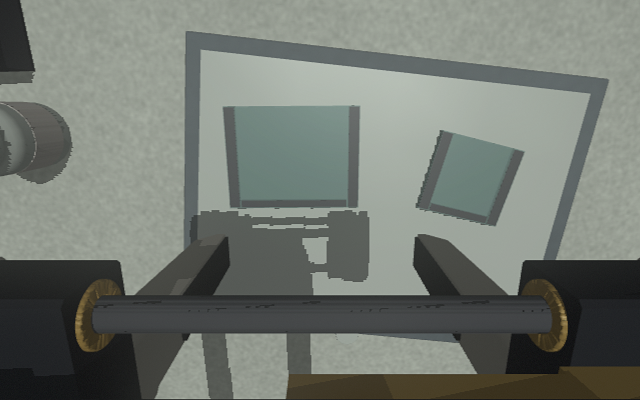

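The wrist view shows the larger cassette's corners near (223,107), (360,106), (357,208) and (231,208). The far edge of the box runs from (187,31) to (608,79).

```bash
cat >> h.py <<'E'
import cv2
def edge(img,p,q,w=5,n=60,sign=0):
    "line fit to strongest gradient across segment p-q; returns fitted end points"
    g=cv2.GaussianBlur(img.astype(np.float32),(0,0),0.8).sum(2)
    p,q=np.array(p,float),np.array(q,float);t=(q-p)/np.linalg.norm(q-p);nn=np.array([-t[1],t[0]])
    o=np.arange(-w,w+.01,.25);pts=[]
    for a in np.linspace(.08,.92,n):
        c=p+a*(q-p)+o[:,None]*nn
        v=cv2.remap(g,c[:,0].astype(np.float32)[None],c[:,1].astype(np.float32)[None],cv2.INTER_LINEAR)[0]
        e=np.gradient(v);e=e*sign if sign else abs(e)
        pts.append(c[e.argmax()])
    pts=np.array(pts,np.float32)
    vx,vy,x,y=cv2.fitLine(pts,cv2.DIST_HUBER,0,.01,.01).ravel();v=np.array([vx,vy]);c=np.array([x,y])
    res=abs((pts-c)@np.array([-vy,vx]))
    return np.array([c+v*((p-c)@v),c+v*((q-c)@v)]),np.median(res)
def yawof(a,b): # edge from right to left -> yaw of its forward normal
    e=b-a;return np.degrees(np.arctan2(-e[0],e[1]))
E
python3 - <<'E'
from h import *
np.set_printoptions(precision=4,suppress=True)
im=cv2.imread('pics/w1.png');d=ctrl.get_image('wrist');T=np.load('w1T.npy')
def m(n,p,q,z):
    L,r=edge(im,p,q);W=cast(d,L,z,T)[:,:2];print(n,L.tolist(),'res',r,'W',W.tolist(),'yaw',yawof(W[1],W[0]));return W
F=m('far',(187,31),(608,79),.05)
a=m('lead',(223,107),(360,106),.057)
b=m('trail',(232,208),(357,208),.057)
u=m('left',(223,107),(231,208),.057);v=m('right',(360,106),(357,208),.057)
t=np.radians(yawof(F[1],F[0]));x=np.array([np.cos(t),np.sin(t)])
print('lead short of far edge',(a-F[0])@x,'trail',(b-F[0])@x, 'left/right y',u,v)
print('box left', cast(d,[(187,31),(187,240)],.05,T), 'farmid',F.mean(0))
E
```

```text
far [[187.08800077324426, 30.229762714761485], [608.0765972466065, 78.32961135144295]] res 0.2114054 W [[0.6860882641560891, 0.176430595775284], [0.6361949351169727, -0.21498456039164787]] yaw -7.264265075917298
lead [[222.99985634400986, 105.40962726903096], [359.9999463613062, 105.3972948913326]] res 0.077338606 W [[0.619237888405019, 0.1479270511350101], [0.6165161582650114, 0.019158594116490284]] yaw -1.2108589080644305
trail [[232.00666245597364, 207.1155675672546], [356.9995696038653, 208.0573259577319]] res 0.33879775 W [[0.5197546874672092, 0.1479533230105672], [0.5160679885073024, 0.021502443131641985]] yaw -1.6699960533690479
left [[222.5023119843645, 107.03691109275601], [229.99605799962006, 208.07446172962153]] res 0.14158846 W [[0.6177701378452952, 0.1485311597043509], [0.5187896607049044, 0.15007477017548046]] yaw -90.89346100231391
right [[359.72380955203283, 105.9928778624523], [357.09402517159333, 208.00242522619283]] res 0.22403315 W [[0.6159800433731283, 0.019414534181117472], [0.5161238406808228, 0.021407089933903764]] yaw -91.1431426709101
lead short of far edge [-0.0627 -0.0491] trail [-0.1614 -0.1491] left/right y [[0.6178 0.1485]
 [0.5188 0.1501]] [[0.616  0.0194]
 [0.5161 0.0214]]
box left [[0.6854 0.1766 0.05  ]
 [0.4826 0.2005 0.05  ]] farmid [ 0.6611 -0.0193]
```

{"fn": "arm_command", "kwargs": {
  "moves": [
    [0, 0, 0, 0, -0.007, 0.014, 0.08],
    [0, 0, 0, 0.01, -0.007, 0.014, 0.08],
    [0, 0, 0, 0.02, -0.007, 0.014, 0.08],
    [0, 0, 0, 0.03, -0.007, 0.0146, 0.08],
    [0, 0, 0, 0.04, 0, 0, 0.08],
    [0, 0, 0, 0.04, 0, 0, 0.08],
    [0, 0, 0, 0.025, 0, 0, 0.08],
    [0, 0, 0, 0.01, 0, 0, 0.08],
    [0, 0, 0, 0, 0, 0, 0.08],
    [0, 0, 0, 0, 0, 0, 0.08]
  ]
}}

```text
clock: 3.55
tool_pos: [0.4912, 0.0849, 0.1473]
eef_rot: [0.708, -0.009, -0.706, -0.009]
contact_force: [0.2, -0.4, -0.2]
grip_width: 0.08
```

```bash
python3 - <<'E'
from h import *
np.set_printoptions(precision=4,suppress=True)
s=ctrl.get_state();d=ctrl.get_image('side');M=R.from_quat(s['eef_rot']).as_matrix()
print(s['clock'],s['tool_pos'],np.degrees(np.arctan2(-M[1,2],-M[0,2])),s['contact_force'],s['grip_width'],M[:,0])
cv2.imwrite('pics/d2.png',cv2.resize(d['image'][120:300,200:420],None,fx=3,fy=3,interpolation=cv2.INTER_CUBIC))
d=ctrl.get_image('wrist');cv2.imwrite('pics/w2.png',d['image'])
E
```

```text
3.55 [0.4912 0.0849 0.1473] -1.4274922515105641 [ 0.1901 -0.424  -0.2248] 0.08000840566666081 [ 0.002   0.0002 -1.    ]
```

View pics/d2.png

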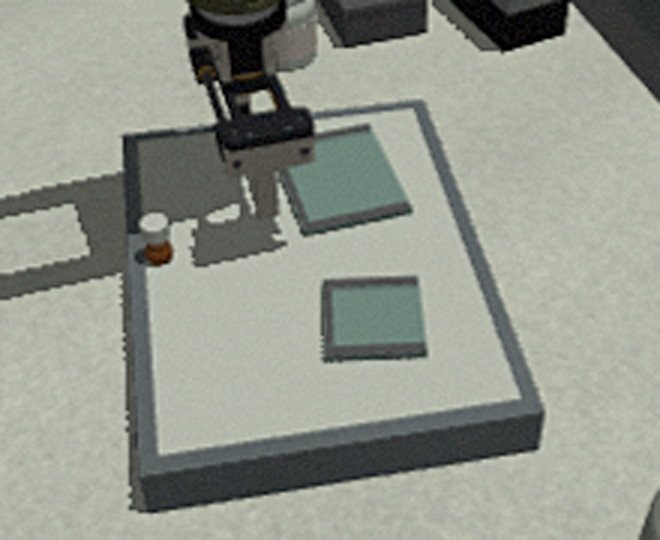

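View pics/w2.png

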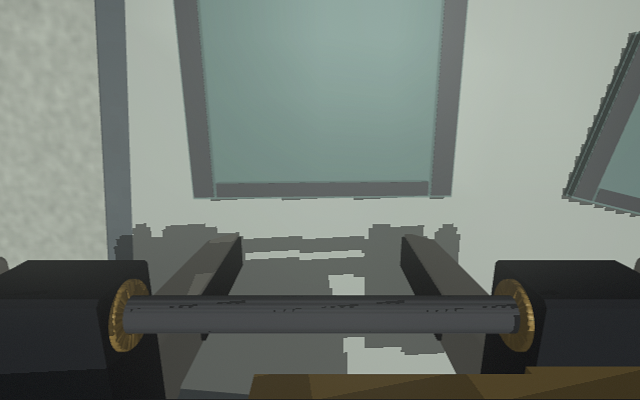

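The fingers stand clear behind the trailing edge, which is at about row 197 in the wrist view, and they are centred on it. The vial is clear. Now I'll lower the last bit and watch the force.

{"fn": "arm_command", "kwargs": {
  "moves": [
    [0, 0, 0, 0.005, 0, 0, 0.08],
    [0, 0, 0, 0.003, 0, 0, 0.08],
    [0, 0, 0, 0.002, 0, 0, 0.08],
    [0, 0, 0, 0, 0, 0, 0.08],
    [0, 0, 0, 0, 0, 0, 0.08]
  ]
}}

```text
clock: 4.15
tool_pos: [0.4901, 0.085, 0.1356]
eef_rot: [-0.707, 0.009, 0.707, 0.009]
contact_force: [-0.2, 0.4, 0.2]
grip_width: 0.0797
```

{"fn": "arm_command", "kwargs": {
  "moves": [
    [0, 0, 0, 0, 0, -0.006, 0.08],
    [0, 0, 0, 0, 0, -0.006, 0.08],
    [0, 0, 0, 0, 0, -0.003, 0.08],
    [0, 0, 0, 0, 0, 0, 0.08],
    [0, 0, 0, 0, 0, 0, 0.08]
  ]
}}

```text
clock: 4.65
tool_pos: [0.5052, 0.0846, 0.1356]
eef_rot: [-0.707, 0.009, 0.707, 0.009]
contact_force: [0.4, 1.0, -0.6]
grip_width: 0.0799
```

{"fn": "arm_command", "kwargs": {
  "moves": [
    [0, 0, 0, 0, 0, -0.002, 0.08],
    [0, 0, 0, 0, 0, -0.002, 0.08],
    [0, 0, 0, 0, 0, -0.002, 0.08],
    [0, 0, 0, 0, 0, -0.002, 0.08]
  ]
}}

```text
clock: 5.05
tool_pos: [0.513, 0.0844, 0.1356]
eef_rot: [-0.707, 0.009, 0.707, 0.009]
contact_force: [-2.5, -0.1, 1.4]
grip_width: 0.0801
```

```bash
python3 - <<'E'
from h import *
np.set_printoptions(precision=4,suppress=True)
d=ctrl.get_image('side');s=ctrl.get_state();M=R.from_quat(s['eef_rot']).as_matrix()
print(s['clock'],s['tool_pos'],np.degrees(np.arctan2(-M[1,2],-M[0,2])),s['contact_force'],s['moment'])
cv2.imwrite('pics/d3.png',cv2.resize(d['image'][140:240,230:390],None,fx=5,fy=5,interpolation=cv2.INTER_CUBIC))
d=ctrl.get_image('wrist');cv2.imwrite('pics/w3.png',d['image'])
E
```

```text
5.1 [0.5134 0.0844 0.1357] -1.4442384793190484 [-1.4063  0.5213  0.3067] [0.086  0.2194 0.0364]
```

View pics/d3.png

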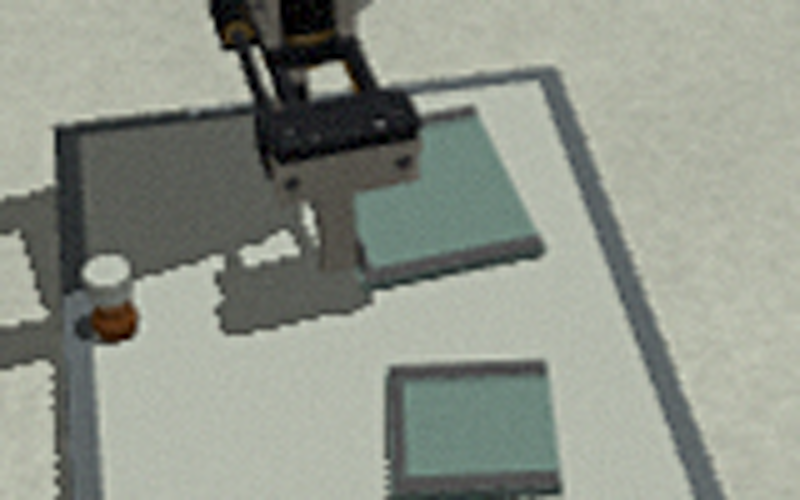

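View pics/w3.png

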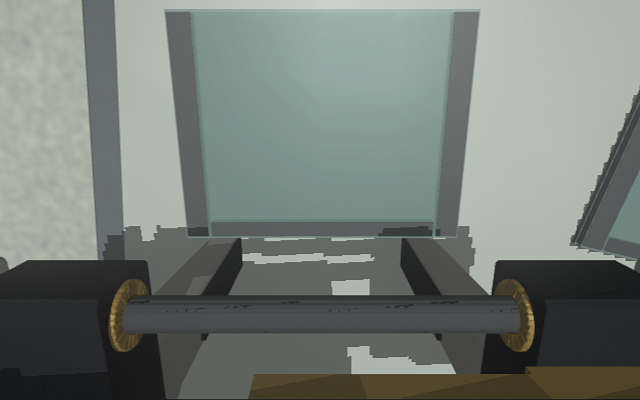

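The fingers are in contact at about 2 N, and the trailing edge lies flat on both. Next I'll push along while turning the tool 5.9° clockwise.

{"fn": "arm_command", "kwargs": {
  "moves": [
    [0.0065, 0, 0, 0, -0.0004, -0.0025, 0.08],
    [0.0065, 0, 0, 0, -0.0004, -0.0025, 0.08],
    [0.0065, 0, 0, 0, -0.0004, -0.0025, 0.08],
    [0.0065, 0, 0, 0, -0.0004, -0.0025, 0.08],
    [0.0065, 0, 0, 0, -0.0004, -0.0025, 0.08],
    [0.0065, 0, 0, 0, -0.0004, -0.0025, 0.08],
    [0.0065, 0, 0, 0, -0.0004, -0.0025, 0.08],
    [0.0065, 0, 0, 0, -0.0004, -0.0025, 0.08]
  ]
}}

```text
clock: 5.95
tool_pos: [0.5335, 0.0867, 0.1357]
eef_rot: [-0.707, 0.027, 0.707, 0.028]
contact_force: [-1.0, 0.7, -1.6]
grip_width: 0.0803
```

{"fn": "arm_command", "kwargs": {
  "moves": [
    [0.0065, 0, 0, 0, -0.0004, -0.0025, 0.08],
    [0.0065, 0, 0, 0, -0.0004, -0.0025, 0.08],
    [0.0065, 0, 0, 0, -0.0004, -0.0025, 0.08],
    [0.0065, 0, 0, 0, -0.0004, -0.0025, 0.08],
    [0.0065, 0, 0, 0, -0.0004, -0.0025, 0.08],
    [0.0065, 0, 0, 0, -0.0004, -0.0025, 0.08],
    [0.0065, 0, 0, 0, -0.0004, -0.0025, 0.08],
    [0.0065, 0, 0, 0, -0.0004, -0.0025, 0.08]
  ]
}}

```text
clock: 6.75
tool_pos: [0.5537, 0.0878, 0.1358]
eef_rot: [0.706, -0.046, -0.706, -0.046]
contact_force: [-1.0, -0.3, -1.0]
grip_width: 0.0801
```

```bash
python3 - <<'E'
from h import *
np.set_printoptions(precision=4,suppress=True)
d=ctrl.get_image('side');s=ctrl.get_state();M=R.from_quat(s['eef_rot']).as_matrix()
print(s['clock'],s['tool_pos'],np.degrees(np.arctan2(-M[1,2],-M[0,2])),s['contact_force'],s['moment'])
t=np.radians(-7.3);print((s['tool_pos'][:2]-[.6611,-.0193])@[np.cos(t),np.sin(t)])
cv2.imwrite('pics/d4.png',cv2.resize(d['image'][140:240,230:390],None,fx=5,fy=5,interpolation=cv2.INTER_CUBIC))
d=ctrl.get_image('wrist');cv2.imwrite('pics/w4.png',d['image'])
E
```

```text
6.8 [0.5541 0.0878 0.1358] -7.460109037459048 [-1.3099  0.3492 -0.9987] [0.1049 0.1257 0.0098]
-0.1197516685047117
```

View pics/w4.png

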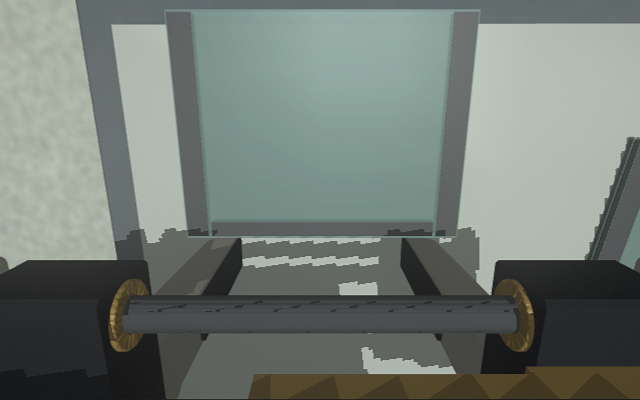

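The cassette sits in the same place in the wrist view (trailing edge at row 237) and its leading edge looks parallel to the box's border. I'll push straight on and stop short of the target to measure.

{"fn": "arm_command", "kwargs": {
  "moves": [
    [0, 0, 0, 0, 0, -0.003, 0.08],
    [0, 0, 0, 0, 0, -0.004, 0.08],
    [0, 0, 0, 0, 0, -0.004, 0.08],
    [0, 0, 0, 0, 0, -0.004, 0.08],
    [0, 0, 0, 0, 0, -0.004, 0.08],
    [0, 0, 0, 0, 0, -0.004, 0.08],
    [0, 0, 0, 0, 0, -0.004, 0.08],
    [0, 0, 0, 0, 0, -0.003, 0.08],
    [0, 0, 0, 0, 0, -0.002, 0.08],
    [0, 0, 0, 0, 0, 0, 0.08]
  ]
}}

```text
clock: 7.85
tool_pos: [0.5857, 0.0837, 0.1357]
eef_rot: [0.706, -0.046, -0.705, -0.046]
contact_force: [0.3, 0.5, 0.2]
grip_width: 0.0803
```

```bash
python3 - <<'E'
from h import *
np.set_printoptions(precision=4,suppress=True)
for n in('scene','side'):
    d=ctrl.get_image(n);cv2.imwrite(f'pics/{n}5.png',d['image'])
s=ctrl.get_state();M=R.from_quat(s['eef_rot']).as_matrix()
print(s['clock'],s['tool_pos'],np.degrees(np.arctan2(-M[1,2],-M[0,2])),s['contact_force'])
t=np.radians(-7.3);print((s['tool_pos'][:2]-[.6611,-.0193])@[np.cos(t),np.sin(t)])
d=ctrl.get_image('wrist');cv2.imwrite('pics/w5.png',d['image'])
a=cv2.imread('pics/scene5.png')[135:275,205:430];cv2.imwrite('pics/s5_z.png',cv2.resize(a,None,fx=3.5,fy=3.5,interpolation=cv2.INTER_CUBIC))
a=cv2.imread('pics/side5.png')[145:290,230:390];cv2.imwrite('pics/d5_z.png',cv2.resize(a,None,fx=4,fy=4,interpolation=cv2.INTER_CUBIC))
E
```

```text
7.95 [0.5856 0.0836 0.1357] -7.405189783968354 [ 0.3665 -0.8611  0.1528]
-0.0879315424149546
```

View pics/s5_z.png

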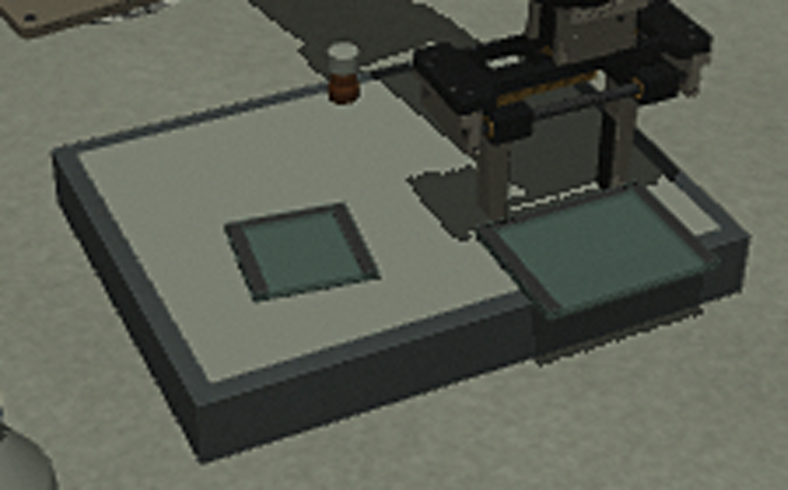

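View pics/d5_z.png

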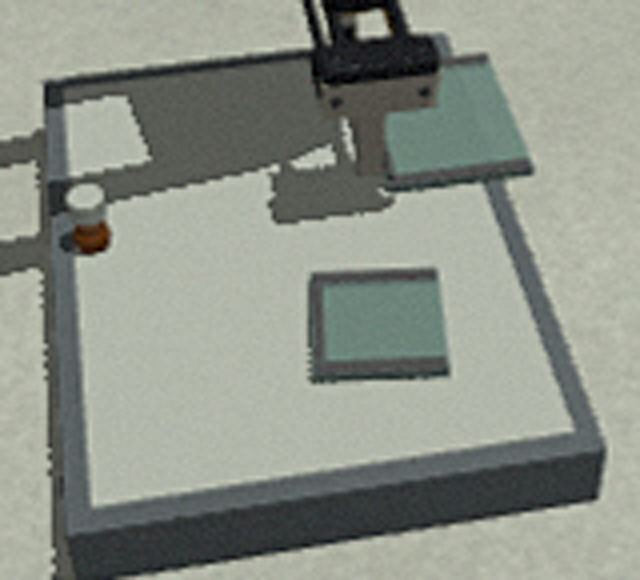

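View pics/w5.png

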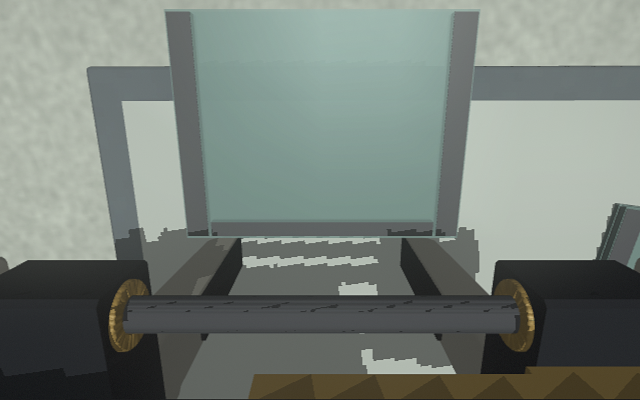

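The overhang has begun. The wrist view shows the cassette's leading edge at row 11 and the box's far edge at row 67 to either side of it, so I can measure the two against each other in one image.

```bash
cat > m.py <<'E'
from h import *
import sys
np.set_printoptions(precision=4,suppress=True)
def meas(im,d,T,lead,left,right,trail=None):
    def m(n,p,q,z):
        L,r=edge(im,p,q);W=cast(d,L,z,T)[:,:2];print(n,L.round(1).tolist(),'res',round(float(r),2),'yaw',yawof(W[1],W[0]));return W
    a=m('lead',*lead,.057)
    F=np.array([m('farL',*left,.05)[0],m('farR',*right,.05)[1]])
    yb=yawof(F[1],F[0]);t=np.radians(yb);x=np.array([np.cos(t),np.sin(t)])
    print('box yaw',yb,'overhang L,R',(a-F[0])@x)
    if trail is not None:
        b=m('trail',*trail,.057);print('trail overhang+100',(b-F[0])@x+.1)
E
python3 - <<'E'
from m import *
s=ctrl.get_state();d=ctrl.get_image('wrist')
meas(d['image'],d,wristT(d,s),((170,10.5),(476,10.5)),((92,67),(164,67)),((478,67),(632,67)),((192,237),(240,237)))
E
```

```text
lead [[170.0, 8.3], [476.0, 8.3]] res 0.03 yaw -7.3294383870067
farL [[92.0, 65.2], [164.0, 65.5]] res 0.13 yaw -7.5212988175862385
farR [[478.0, 65.7], [632.0, 64.4]] res 0.24 yaw -6.85771717271778
box yaw -7.252937263417089 overhang L,R [0.0211 0.0209]
trail [[192.0, 235.3], [240.0, 235.6]] res 0.21 yaw -7.60538463673218
trail overhang+100 [0.0225 0.0224]
```

```bash
python3 - <<'E'
from m import *
im=cv2.imread('pics/w5.png').astype(int).sum(2)
print('col320',im[2:16,320],'col300',im[2:16,300]);print('col130',im[58:74,130],'col560',im[58:74,560])
# fixed views, crops offset
d=ctrl.get_image('scene');f=lambda p:tuple((np.array(p)+.5)/3.5-.5+[205,135])
meas(d['image'],d,None,(f((720,262)),f((562,316))),(f((749,236)),f((718,245))),(f((530,304)),f((203,405))))
d=ctrl.get_image('side');f=lambda p:tuple((np.array(p)+.5)/4-.5+[230,145])
meas(d['image'],d,None,(f((487,55)),f((534,172))),(f((446,35)),f((455,55))),(f((503,190)),f((605,450))))
E
```

```text
col320 [523 523 523 522 526 528 527 520 520 522 518 517 518 519] col300 [511 510 509 510 510 513 512 506 503 507 503 506 504 503]
col130 [537 535 531 529 533 530 534 546 387 312 324 327 337 340 335 337] col560 [533 533 537 539 536 540 549 463 285 315 329 334 335 336 336 337]
lead [[410.6, 210.3], [365.0, 224.3]] res 0.2 yaw -7.582856140045246
farL [[416.2, 205.4], [411.7, 202.0]] res 0.79 yaw -88.94657214140253
farR [[354.6, 216.7], [261.2, 245.6]] res 0.0 yaw -6.9622727813977505
box yaw -10.744478693126808 overhang L,R [0.0189 0.0255]
lead [[351.6, 158.3], [363.4, 187.5]] res 0.05 yaw -7.78339966225484
farL [[340.9, 153.5], [343.0, 158.5]] res 0.15 yaw -6.2296045540096525
farR [[351.3, 193.7], [375.9, 259.0]] res 0.25 yaw -7.280508025158417
box yaw -9.25426911370615 overhang L,R [0.0241 0.0274]
```

```bash
python3 - <<'E'
from m import *
print(ctrl.get_state()['clock'])
im0={n:cv2.imread(f'pics/{n}0.png') for n in('scene','side')};t0=im0
seg={'scene':(3.5,205,135,[(749,236),(203,405)],[(720,262),(562,316)]),'side':(4,230,145,[(446,35),(605,450)],[(487,55),(534,172)])}
for n,(f,ox,oy,fe,le) in seg.items():
    d=ctrl.get_image(n);g=lambda p:(np.array(p)+.5)/f-.5+[ox,oy]
    F,r=edge(im0[n],*g(fe),w=3);L,r2=edge(d['image'],*g(le),w=3)
    F=cast(d,F,.05)[:,:2];L=cast(d,L,.057)[:,:2]
    t=np.radians(yawof(F[1],F[0]));x=np.array([np.cos(t),np.sin(t)])
    print(n,r,r2,'box yaw',np.degrees(t),'lead yaw',yawof(L[1],L[0]),'F',F,'overhang',(L-F[0])@x)
E
```

```text
8.15
scene 0.025629438 0.20341352 box yaw -7.253945558082269 lead yaw -7.409175831211502 F [[ 0.6861  0.1759]
 [ 0.6364 -0.2148]] overhang [0.0251 0.0248]
side 0.14698644 0.1256696 box yaw -7.3252488576929835 lead yaw -7.78339966225484 F [[ 0.6855  0.1733]
 [ 0.6351 -0.2188]] overhang [0.0224 0.0213]
```

```bash
python3 - <<'E'
import cv2
a=cv2.imread('pics/scene5.png')[195:235,350:425];cv2.imwrite('pics/s5_zz.png',cv2.resize(a,None,fx=10,fy=10,interpolation=cv2.INTER_NEAREST))
a=cv2.imread('pics/side5.png')[150:200,320:380];cv2.imwrite('pics/d5_zz.png',cv2.resize(a,None,fx=10,fy=10,interpolation=cv2.INTER_NEAREST))
E
```

```text
(no output)
```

View pics/s5_zz.png

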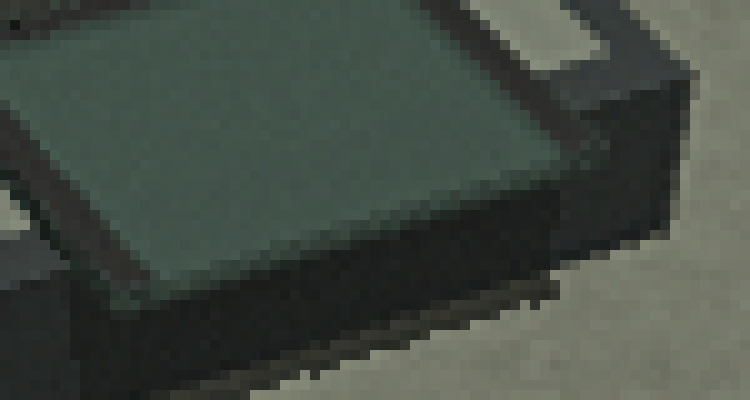

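View pics/d5_zz.png

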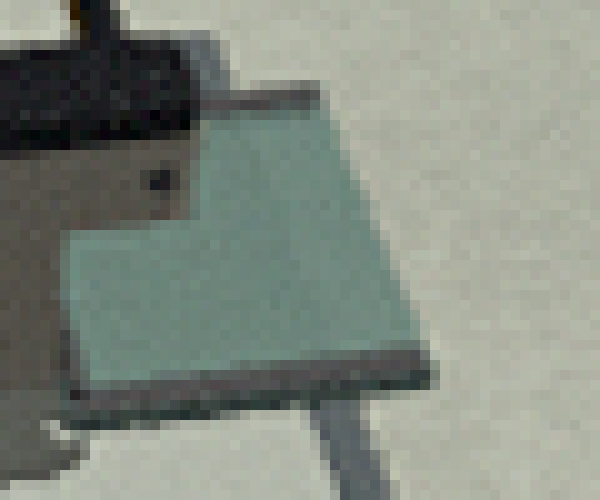

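The wrist view gives 21.0 mm and the side view about 22 mm. In the scene view the edge fit caught the front face, so its corrected value is also about 22 mm. The edges are parallel to within 0.2 to 0.5°. I'll take 21.5 mm and push 8.5 mm more.

{"fn": "arm_command", "kwargs": {
  "moves": [
    [0, 0, 0, 0, 0, -0.002, 0.08],
    [0, 0, 0, 0, 0, -0.002, 0.08],
    [0, 0, 0, 0, 0, -0.002, 0.08],
    [0, 0, 0, 0, 0, -0.0015, 0.08],
    [0, 0, 0, 0, 0, -0.001, 0.08],
    [0, 0, 0, 0, 0, 0, 0.08],
    [0, 0, 0, 0, 0, 0, 0.08]
  ]
}}

```text
clock: 8.95
tool_pos: [0.5939, 0.0826, 0.1357]
eef_rot: [0.706, -0.046, -0.705, -0.046]
contact_force: [-1.0, 0.2, -0.7]
grip_width: 0.0798
```

```bash
python3 - <<'E'
from m import *
s=ctrl.get_state();d=ctrl.get_image('wrist');cv2.imwrite('pics/w6.png',d['image'])
print(s['clock'],s['tool_pos'],s['contact_force']);t=np.radians(-7.27);print((s['tool_pos'][:2]-[.6611,-.0193])@[np.cos(t),np.sin(t)]+.1075)
for i in range(60,110,1):
    v=d['image'].astype(int).sum(2)
    if abs(v[i+1,130]-v[i-1,130])>60: print(i,end=' ')
E
```

```text
8.95 [0.5939 0.0826 0.1357] [-1.0245  0.2266 -0.6686]
0.027929794254186374
84 85 86 87
```

View pics/w6.png

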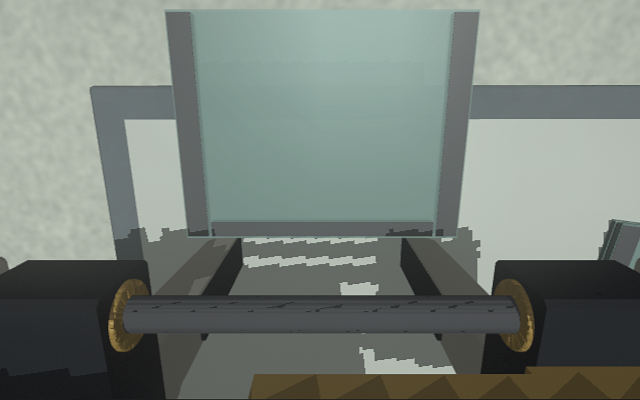

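The far edge is now near row 85 in the wrist view and the lead still at row 10. I'll back off, lift clear, and look from above.

{"fn": "arm_command", "kwargs": {
  "moves": [
    [0, 0, 0, 0, 0, 0.005, 0.08],
    [0, 0, 0, 0, 0, 0.015, 0.08],
    [0, 0, 0, 0, 0, 0.01, 0.08],
    [0, 0, 0, -0.02, 0, 0, 0.08],
    [0, 0, 0, -0.04, 0, 0, 0.08],
    [0, 0, 0, -0.04, 0, -0.01, 0.08],
    [0, 0, 0, -0.04, 0, -0.02, 0.08],
    [0, 0, 0, -0.03, 0, -0.02, 0.08],
    [0, 0, 0, 0, 0, 0, 0.08],
    [0, 0, 0, 0, 0, 0, 0.08]
  ]
}}

```text
clock: 10.0
tool_pos: [0.6138, 0.08, 0.3064]
eef_rot: [0.706, -0.046, -0.705, -0.046]
contact_force: [0.2, -0.2, -1.4]
grip_width: 0.08
```

```bash
python3 - <<'E'
from m import *
for n in('scene','side'):
    d=ctrl.get_image(n);cv2.imwrite(f'pics/{n}7.png',d['image'])
s=ctrl.get_state();d=ctrl.get_image('wrist');cv2.imwrite('pics/w7.png',d['image'])
np.save('w7T.npy',wristT(d,s));print(s['clock'],s['tool_pos'],s['contact_force'])
E
```

```text
10.1 [0.6125 0.0801 0.304 ] [ 0.242  -0.8829  0.1914]
```

View pics/w7.png

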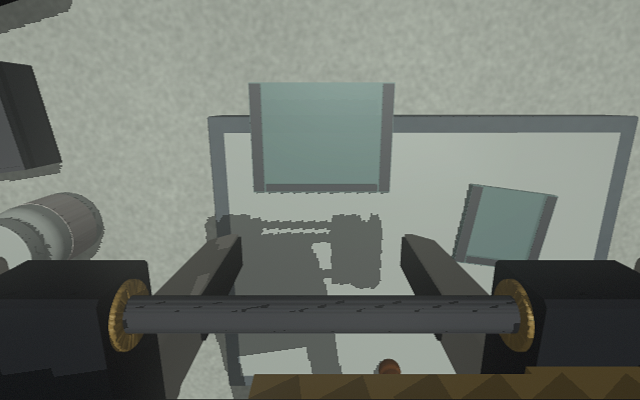

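View pics/side7.png

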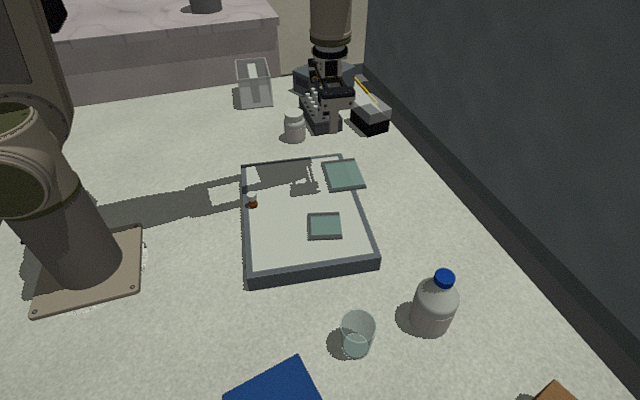

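The wrist view shows the lead edge from (249,83) to (395,83), the trailing edge at row 191, and the far edge at about row 116 on both sides. The other objects haven't moved.

```bash
python3 - <<'E'
from m import *
s=ctrl.get_state();d=ctrl.get_image('wrist')
meas(d['image'],d,wristT(d,s),((249,83),(394,83)),((209,117),(247,117)),((396,116),(637,116)),((256,191),(388,191)))
v=d['image'].astype(int).sum(2)
print(v[76:90,256],v[76:90,386],v[108:122,230],v[108:122,500],v[185:197,300])
seg={'scene':[(749,236),(203,405)],'side':[(446,35),(605,450)]}
o={'scene':(3.5,205,135),'side':(4,230,145)}
for n in seg:
    im=cv2.imread(f'pics/{n}7.png');f,ox,oy=o[n]
    a=im[150:250,320:440] if n=='scene' else im[145:205,310:380]
    cv2.imwrite(f'pics/{n}7z.png',cv2.resize(a,None,fx=6,fy=6,interpolation=cv2.INTER_NEAREST) if n=='scene' else cv2.resize(a,None,fx=9,fy=9,interpolation=cv2.INTER_NEAREST))
E
```

```text
lead [[249.0, 81.3], [394.0, 81.4]] res 0.13 yaw -7.383995703872897
farL [[209.0, 114.3], [247.0, 114.3]] res 0.08 yaw -7.3269504514217
farR [[396.0, 113.5], [637.0, 113.2]] res 0.13 yaw -7.268632097756799
box yaw -7.182659351570257 overhang L,R [0.0283 0.0279]
trail [[256.0, 192.4], [388.0, 191.5]] res 0.51 yaw -6.970697170242633
trail overhang+100 [0.0278 0.0283]
[474 471 465 465 467 467 424 339 307 308 307 308 307 306] [480 474 473 474 476 487 453 365 334 333 332 334 332 333] [469 472 480 487 494 499 421 219 271 308 319 320 316 319] [486 482 476 477 475 486 346 213 299 311 316 313 319 316] [277 277 277 277 275 270 331 398 504 501 502 501]
```

View pics/scene7z.png

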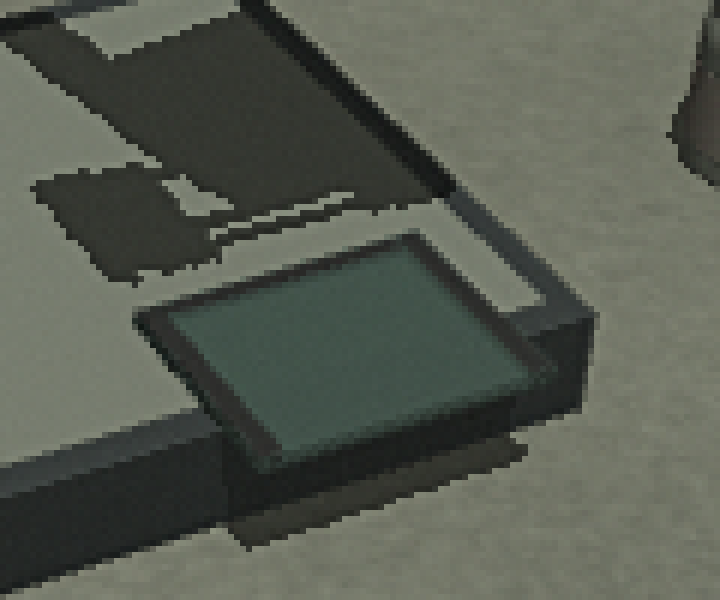

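View pics/side7z.png

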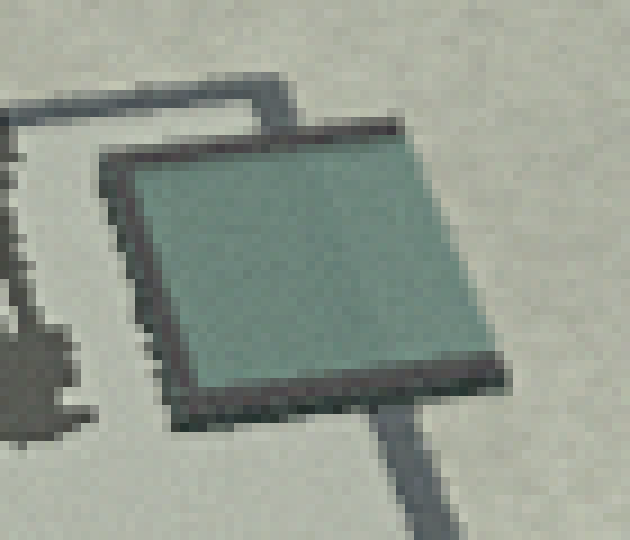

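```bash
python3 - <<'E'
from m import *
d=ctrl.get_image('side');im=cv2.imread('pics/side7.png')
def world(p,z): return cast(d,p,z)[:,:2]
o=np.array([310,145]);g=lambda p:(np.array(p))/9-.5+o
F,r=edge(cv2.imread('pics/side0.png'),(341,153.5),(381,257),w=3);F=world(F,.05)
t=np.radians(yawof(F[1],F[0]));x=np.array([np.cos(t),np.sin(t)])
for n,p,q in(('lead',(405,125),(503,360)),):
    L,r=edge(im,g(p),g(q),w=2);W=world(L,.057);print(n,r,L,(W-F[0])@x,yawof(W[1],W[0]),np.degrees(t))
for n,p,z in(('trail top corners',[(103,155),(180,405)],.057),):
    W=world(g(p),z);print(n,(W-F[0])@x+.1)
ds=ctrl.get_image('scene');F=np.array([[.6861,.1759],[.6364,-.2148]]);g=lambda p:np.array(p)/6-.5+np.array([320,150])
t=np.radians(yawof(F[1],F[0]));x=np.array([np.cos(t),np.sin(t)])
W=cast(ds,g([(550,365),(262,458)]),.057)[:,:2];print('scene lead top',(W-F[0])@x)
W=cast(ds,g([(416,234),(138,314)]),.057)[:,:2];print('scene trail top',(W-F[0])@x+.1)
E
```

```text
lead 0.24701402 [[354.5043 158.3871]
 [365.384  184.5021]] [0.0301 0.0296] -7.719761903971429 -7.466380512645724
trail top corners [0.0311 0.0309]
scene lead top [0.0259 0.0272]
scene trail top [0.0308 0.0305]
```

```bash
python3 - <<'E'
from m import *
s=ctrl.get_state();d=ctrl.get_image('wrist')
print(s['clock'],s['tool_pos'])
im=cv2.imread('pics/w6.png')
S=dict(tool_pos=np.array([.5939,.0826,.1357]),eef_rot=R.from_matrix(R.from_euler('z',-7.4,degrees=True).as_matrix()@np.array([[0,0,-1],[0,-1,0],[-1,0,0.]])).as_quat())
meas(im,d,wristT(d,S),((170,10.5),(476,10.5)),((94,86),(164,86)),((478,86),(632,86)),((192,237),(240,237)))
v=im.astype(int).sum(2);print(v[4:16,180],v[4:16,466],v[80:92,130],v[80:92,560])
# strip-only lead edges
E
```

```text
10.3 [0.6127 0.0801 0.3043]
lead [[170.0, 8.5], [476.0, 7.9]] res 0.19 yaw -7.233053945093893
farL [[94.0, 85.3], [164.0, 85.3]] res 0.09 yaw -7.359778731184269
farR [[478.0, 84.3], [632.0, 84.3]] res 0.07 yaw -7.303498906982535
box yaw -7.227811259059693 overhang L,R [0.0295 0.0294]
trail [[192.0, 235.2], [240.0, 235.3]] res 0.04 yaw -7.432584904150565
trail overhang+100 [0.031 0.031]
[503 507 508 510 513 460 443 415 311 309 311 310] [531 532 530 531 533 497 486 459 355 356 355 355] [535 535 537 538 544 468 271 319 332 336 338 336] [537 534 538 544 551 331 319 326 333 338 336 336]
```

```bash
python3 - <<'E'
from h import *
for n in('scene','side'):
    a=cv2.imread(f'pics/{n}0.png').astype(int);b=cv2.imread(f'pics/{n}7.png').astype(int)
    m=(abs(a-b).sum(2)>60).astype(np.uint8);m=cv2.morphologyEx(m,cv2.MORPH_OPEN,np.ones((2,2)))
    k,l,st,c=cv2.connectedComponentsWithStats(m);print(n,[x.tolist() for x in st[1:] if x[4]>8])
E
```

```text
scene [[186, 0, 27, 29, 322], [205, 0, 19, 2, 38], [233, 0, 4, 3, 10], [214, 3, 4, 3, 10], [219, 2, 12, 3, 25], [246, 4, 48, 51, 775], [411, 7, 5, 5, 18], [181, 23, 17, 28, 241], [216, 22, 4, 5, 13], [331, 41, 96, 103, 4287], [220, 42, 8, 10, 34], [242, 52, 5, 4, 10], [0, 54, 41, 49, 1189], [266, 63, 3, 4, 10], [259, 64, 5, 4, 14], [251, 84, 96, 73, 2563], [23, 105, 5, 10, 21], [13, 105, 196, 100, 4196], [27, 115, 9, 6, 29], [240, 114, 31, 20, 291], [248, 130, 27, 11, 137], [319, 145, 78, 59, 1791], [348, 193, 56, 26, 623], [365, 209, 44, 18, 315], [359, 223, 50, 19, 272]]
side [[0, 0, 66, 144, 4139], [34, 0, 115, 183, 9110], [309, 0, 48, 113, 3710], [73, 50, 6, 3, 12], [34, 61, 8, 7, 30], [96, 62, 7, 6, 17], [31, 68, 15, 8, 53], [33, 75, 4, 5, 12], [324, 109, 7, 8, 45], [60, 113, 5, 6, 15], [63, 120, 4, 4, 14], [330, 121, 9, 14, 109], [0, 146, 37, 28, 567], [242, 158, 126, 42, 3067], [0, 166, 45, 53, 1094], [17, 170, 20, 12, 85], [86, 175, 156, 85, 4363], [63, 185, 16, 15, 51], [37, 188, 3, 10, 26], [41, 190, 4, 3, 10], [49, 190, 3, 8, 21], [2, 218, 13, 2, 26], [3, 250, 92, 150, 8868]]
```

View pics/scene7.png

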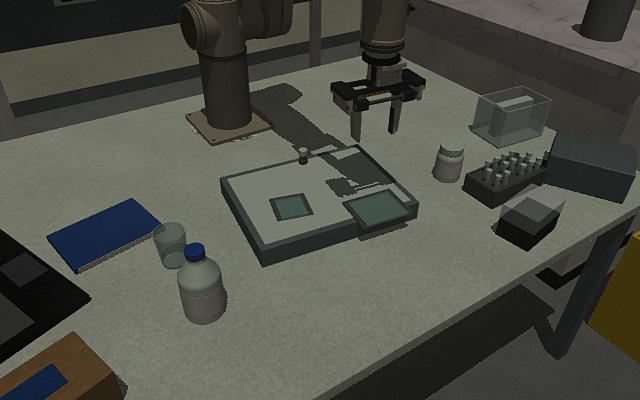

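The before-and-after changes cover only the arm, its shadow and the larger cassette. The small cassette, vial, jar, beaker and bottle are where they were, and the gripper is well clear. I'm handing in.

```bash
python3 -c "
from workcell import ctrl
print(ctrl.sign_off(), ctrl.get_state()['clock'])"
```

```text
the job is handed in; nothing more can be done
the job is handed in; nothing more can be done
```

I pushed the larger cassette along the light box until its leading long edge overhung the far edge by about 29 mm (30 mm asked), parallel to within about 0.3°. I used both fingertips flat on its trailing edge and turned it about 6° on the way. I then backed off, lifted clear and handed in at about 10.3 s. The force readings during the push stayed at about 3 N or less.

The last overhang checks did not fully agree. I judged the mean close enough and made no further nudge:

| Source | Overhang (mm) |
|---|---|
| Wrist camera, from above after lifting | 28 |
| Wrist camera, close up while still in contact | 29.5 from the leading edge, 31 from the trailing edge |
| Side camera | 30 from the leading edge, 31 from the trailing edge |
| Scene camera | 26.5 from the leading edge, 30.6 from the trailing edge; corners picked by hand, the least certain |
| Tool position at the end of the push | 27.9 |

Comparing pictures from before and after, the smaller cassette, vial, jar, beaker and bottle showed no change.

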